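# Refit the analyser's gas-line filter cartridges

## Robot

A 6-joint arm with a two-finger parallel gripper is mounted at the origin on the work surface. World frame = base frame: x ahead of the robot, y to its left, z up, the work surface at z = 0. Lengths are in mm, angles in rad, forces in N, time in s.
With the tool pointing down it reaches from about 300 to 850 mm from the base axis. Payload 5.4 kg.
Tool frame: the origin (TCP) lies midway between the tips of the shut fingers; the grasp point (between the pads) lies 19 mm behind it; x points along the fingers, y is the direction in which the jaws open and shut, and the axes are right-handed (so a half turn about x gives the same grasp; the last joint's range is limited). The gripper opens to 85 mm and grips with 20 to 120 N. Pads are 22 mm wide; open, the fingers measure 114 mm over their backs; the gripper's body (76 mm by 85 mm) begins 54 mm behind the grasp point. The pads swing forward as they close: fully open they stand 13 mm farther back than shut.
Start: joints at [-1.43, 0.158, 1.597, -0, 1.386, -0.21], TCP at [197.574, -539.973, 231.299] pointing down, gripper open.
Joint ranges: [-2.91, 2.91], [-0.94, 2.29], [0.18, 2.7], [-1.29, 4.43], [0.17, 2.64], [-3, 3]. Speed limits (rad/s): [2.57, 2.57, 3.14, 3.14, 3.14, 3.14].

## Interface

Orientations are given as a unit quaternion [x, y, z, w].
In Python, from workcell import ctrl, eyes gives the robot as it stands. The module is installed in compiled form; this text tells all that it offers. Calls block until the motion is done:
- ctrl.move_pose(position, orientation): joint-space move of the TCP to a pose.
- ctrl.movel(position, speed=150, attitude=None): straight line of the TCP; attitude=None keeps the orientation; speed is the mean speed in mm/s.
- ctrl.goto_joints(angles): joint-space move.
- ctrl.command_gripper(opening, effort=None): finger opening in mm; effort is the grip in N (None keeps the last); returns when the fingers have stopped.
- ctrl.hold(seconds).
- ctrl.inverse_kinematics(position, orientation): joint angles nearest the present ones, or None.
- eyes.get_image(name): name is "side" or "top"; returns (picture, depth): 384x512x3 uint8, red, green, blue; 384x512 float32, mm along the optical axis (not along the pixel's ray), 0 where there is no reading.
- eyes.calibration(name): a dict with "vertical_fov" (degrees; the focal length in pixels is half the picture's height over the tangent of half this angle, whatever the lens; pixels are square), "cx", "cy" (the principal point, pixels), "origin" and "rotation" of the camera in the world. Camera axes: x right, y up, looking along -z (the intrinsics and any distortion apply to the point x, -y, -z); pixel columns grow to the right and rows downward; lengths in mm; the calibration is good to about 2 mm. A picture is of the moment at which its call begins. calibration takes no time and is no camera call.
A pose or a line that the arm cannot do raises ctrl.MotionError and nothing moves.
- ctrl.finish_job(): hands the job in, once; it reports no verdict.
Readings, each from a call of its own:
- ctrl.read_time_s(): time.
- ctrl.read_joint_positions(): joint angles.
- ctrl.read_joint_vel(): joint speeds.
- ctrl.read_tau(): joint torques, N m.
- ctrl.read_tcp_pos(): TCP position.
- ctrl.read_ee_rot(): TCP orientation.
- ctrl.read_force(): force on the tool from outside, world axes, zero at the start.
- ctrl.read_moment(): the same for the moment, N m.
- ctrl.read_grip_width(): finger opening in mm.
Only numpy, scipy, OpenCV 4.12 (cv2) and the standard library are available. Lean on these libraries where they do the work, as an engineer would, in place of code of your own. Each camera call takes 0.05 s, during which the arm holds its last target.

## Task

Refit the analyser's three filter cartridges (aluminium canisters with black knobs), one after another in this order: stand the widest in the wide cup, then the middle one in the smaller cup, and last push the slim one down into the sprung steel socket until it clicks fully home. Leave all three upright and let go of, and leave the crucibles, beaker and jar standing where they are.

Things in the scene. Friction and masses are not known exactly. Their poses are not given: they have to be found in the camera images.
- cart_wide: Widest filter cartridge: loose upright aluminium cylinder 62 mm in diameter and 38 mm high, with a black round knob (18 mm in diameter, 28 mm high) centred on top; 66 mm in all, about 0.26 kg. Take it by the knob from above. Origin at the centre of its underside, z up along its axis.
- cart_mid: Middle filter cartridge: loose upright aluminium cylinder 46 mm in diameter and 50 mm high, with the same black knob (18 mm in diameter, 28 mm high) on top; 78 mm in all, about 0.20 kg. Origin at the centre of its underside, z up along its axis.
- cart_slim: Slim cartridge, loose, standing on its plug: lower 44 mm is a plug 29 mm in diameter (tapered to 24 mm over the lowest 5 mm, grooved at 10 to 22 mm); above it a body 34 mm in diameter, 22 mm high, then the same knob (18 mm in diameter, 28 mm high); 94 mm in all, about 0.13 kg. Origin at the centre of its underside, z up along its axis.
- cup_wide: Place of the widest cartridge: fixed grey round open cup, 82 mm inside diameter, 4 mm wall, 18 mm high, inner floor 4 mm above the table. Origin at the centre of its underside, on the table.
- cup_mid: Place of the middle cartridge: fixed grey round open cup, 66 mm inside diameter, 4 mm wall, 18 mm high, inner floor 4 mm above the table. Origin at the centre of its underside, on the table.
- socket: Slim cartridge's place: fixed round steel socket, 56 mm wide, 50 mm high. Funnel mouth 48 mm wide, narrowing over 10 mm to a 31 mm bore with floor at 6 mm. Two sprung balls in the bore at 22 mm height hold the cartridge up (underside about 20 mm above the table) until a push straight down of about 8 N snaps it home on the floor (underside at 6 mm). Origin: centre of its underside, on the table.
- crucible_a: Bystander, leave alone: small white ceramic crucible, 27 mm wide at the rim, 26 mm high, loose. Origin at the centre of its underside.
- crucible_b: Bystander, leave alone: a second crucible just like crucible_a.
- beaker: Bystander, leave alone: clear glass beaker, 64 mm wide, 70 mm high, loose. Origin at the centre of its underside.
- jar: Bystander, leave alone: amber glass jar with a white cap, 60 mm wide, 85 mm high, loose. Origin at the centre of its underside.
Things that resemble listed ones, but are neither listed nor needed, are in the scene too. What is shaped like the cart_slim but turquoise is not meant. Leave any brown look-alike of the cart_wide alone.

How it is judged:
By the outcome, as a careful person would: the job done as asked, in the order asked, and still so for the second after the job is handed in, with the robot touching nothing.
It also fails if it takes over 99 s, if anything falls off the work surface, if the arm or the gripper's body presses on something with over 40 N, if the wrist force passes 120 N, or if a joint passes its speed limit or range.

## Working session

There is one attempt and no reset: what is moved stays moved. The work goes in short steps, each a Python script; the robot and the scene stay as the last script left them, time stands still between calls to the robot, and variables do not carry over. Pictures are saved under pics/ and viewed, and the job is handed in when it is done.

```bash
mkdir -p pics
python3 - <<'E'
from workcell import ctrl, eyes
import cv2,numpy as np
for n in("top","side"):
    p,d=eyes.get_image(n); cv2.imwrite(f"pics/{n}0.png",p[:,:,::-1]); np.savez(f"{n}0.npz",p=p,d=d); print(n,eyes.calibration(n),d[d>0].min(),d.max(),(d==0).mean())
print(ctrl.read_time_s(),ctrl.read_ee_rot(),ctrl.read_grip_width())
E
```

```text
top {'vertical_fov': 51.33003119623803, 'cx': 257.07080845954965, 'cy': 187.84372446261517, 'origin': array([ 420.27394039,   -5.09805832, 1071.8992133 ]), 'rotation': array([-0.05732835,  0.04036719,  0.70932707, -0.70138367])} 340.47467 2013.7222 0.004124959309895833
side {'vertical_fov': 55.53589436516179, 'cx': 256.65870973737475, 'cy': 190.11554463148303, 'origin': array([242.0345224 , 708.08991039, 505.78520905]), 'rotation': array([-0.10585808,  0.49195119,  0.844749  , -0.18214616])} 498.6057 3621.2666 0.004191080729166667
0.1 [ 0.69627463  0.12400961 -0.69623969  0.12277436] 85.5575148306772
```

View pics/top0.png

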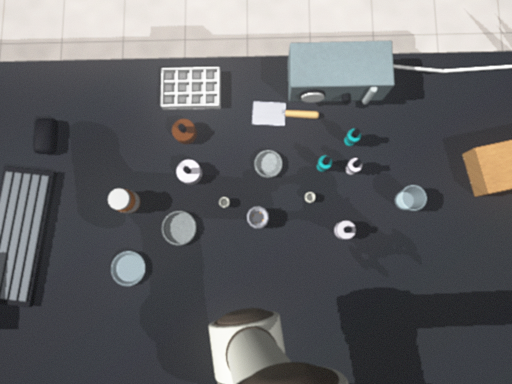

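View pics/side0.png

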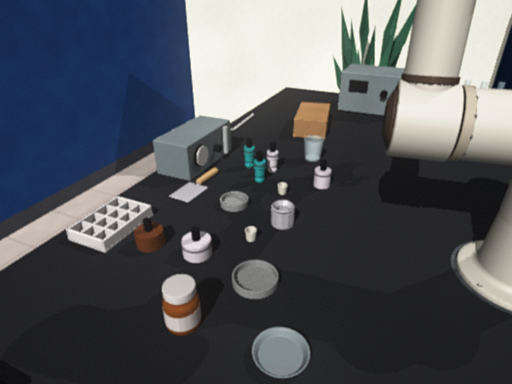

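```bash
cat > h.py <<'E'
from workcell import ctrl, eyes
import cv2,numpy as np
from scipy.spatial.transform import Rotation as R
def cloud(n,d):
    c=eyes.calibration(n); H,W=d.shape
    f=H/2/np.tan(np.radians(c['vertical_fov'])/2)
    v,u=np.mgrid[:H,:W]
    P=np.stack([(u-c['cx'])/f*d,-(v-c['cy'])/f*d,-d],-1)
    return R.from_quat(c['rotation']).apply(P.reshape(-1,3)).reshape(H,W,3)+c['origin']
E
python3 - <<'E'
from h import *
T=np.load('top0.npz');C=cloud('top',T['d'])
for n,(u,v) in dict(wide=(188,171),mid=(345,230),slim=(354,166),cupw=(179,228),cupm=(268,163),sock=(258,217),ca=(224,202),cb=(310,197),bk=(410,198),jar=(122,201),t1=(352,136),t2=(325,162),brown=(183,130),tab=(300,260),tab2=(100,330),tab3=(440,260),tab4=(230,110)).items():
    print(n,C[v,u].round(1), 'max z near',C[max(v-10,0):v+11,u-10:u+11,2].max().round(1))
S=np.load('side0.npz');CS=cloud('side',S['d'])
for u,v in((350,300),(100,300),(210,215),(197,238)):print('side',CS[v,u].round(1))
a=cv2.resize(T['p'][110:260,150:290],None,fx=5,fy=5,interpolation=cv2.INTER_CUBIC)[:590]
b=cv2.resize(T['p'][115:260,290:440],None,fx=4,fy=4,interpolation=cv2.INTER_CUBIC)
a=cv2.resize(T['p'][110:255,150:290],None,fx=4,fy=4,interpolation=cv2.INTER_CUBIC)
cv2.imwrite('pics/ca.png',a[:,:,::-1]);cv2.imwrite('pics/cb.png',b[:,:,::-1])
E
```

```text
wide [606.1 195.1  67.8] max z near 1071.9
mid [ 451.2 -198.    75.3] max z near 82.4
slim [ 420.3   -5.1 1071.9] max z near 1071.9
cupw [463.3 229.6   5. ] max z near 1071.9
cupm [637.1 -10.5   3.3] max z near 1071.9
sock [490.   18.    9.7] max z near 1071.9
ca [531.5 109.    6.1] max z near 1071.9
cb [ 542.3 -121.8    5.1] max z near 1071.9
bk [ 536.3 -386.8    5.6] max z near 1071.9
jar [528.7 356.   86.6] max z near 1071.9
t1 [ 690.7 -226.2   70.6] max z near 1071.9
t2 [ 619.6 -151.9   91.9] max z near 1071.9
brown [717.8 212.1  56.9] max z near 1071.9
tab [376.1 -91.4   0.5] max z near 1071.9
tab2 [201.1 432.6   0.8] max z near 1071.9
tab3 [ 373.  -456.8   -0.9] max z near 1071.9
tab4 [7.896e+02 9.340e+01 5.000e-01] max z near 1071.9
side [284.5 198.    0.3]
side [701.7 387.4   0.9]
side [662.9  60.3   0.7]
side [605.  204.8  46.6]
```

```bash
python3 -c "
import cv2;cv2.imwrite('pics/cs.png',cv2.resize(cv2.imread('pics/side0.png')[125:275,130:340],None,fx=3.8,fy=3.8,interpolation=cv2.INTER_CUBIC))"
```

```text
(no output)
```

View pics/ca.png

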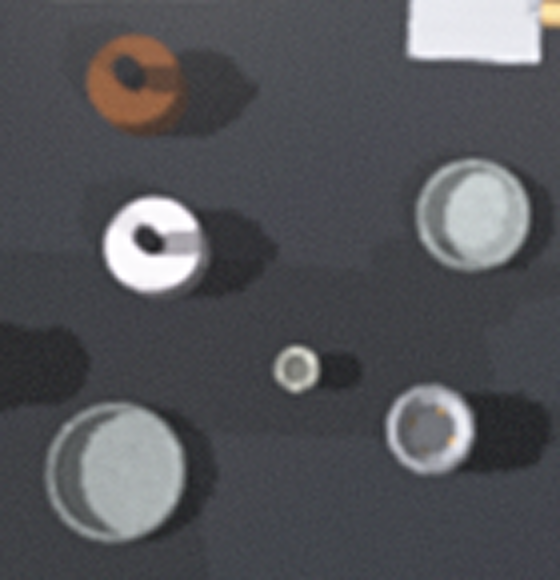

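View pics/cb.png

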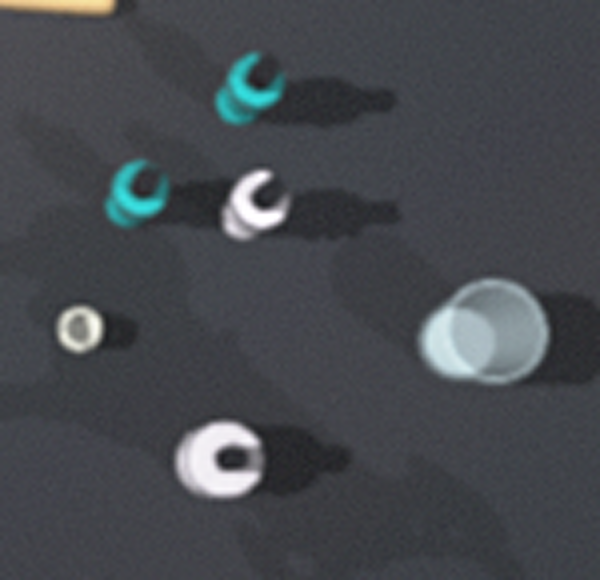

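View pics/cs.png

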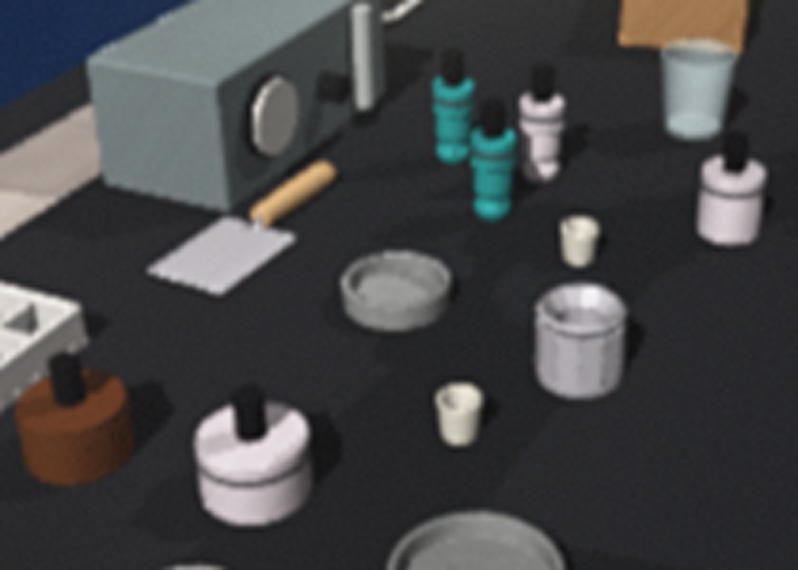

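```bash
cat >> h.py <<'E'
from scipy.optimize import least_squares
def sel(C,d,xy,r,z0,z1):
    m=(d>0)&(np.hypot(C[...,0]-xy[0],C[...,1]-xy[1])<r)&(C[...,2]>z0)&(C[...,2]<z1)
    return C[m]
def report(C,d,name,xy,r,z0,z1):
    P=sel(C,d,xy,r,z0,z1)
    if len(P)<4: print(name,'few',len(P));return
    (c,rad)=cv2.minEnclosingCircle(P[:,:2].astype(np.float32))
    A=np.c_[P[:,:2],np.ones(len(P))]; s=np.linalg.lstsq(A,(P[:,:2]**2).sum(1),rcond=None)[0]
    print(name,len(P),'mec',np.round(c,1),round(rad,1),'fit',(s[:2]/2).round(1),'r',round(float(np.sqrt(max(0,s[2]+(s[:2]**2).sum()/4))),1),'mean',P.mean(0).round(1))
SP=[('wide face',(606,195),45,30,44),('wide knob',(606,195),45,60,72),('mid face',(451,-198),40,45,55),('mid knob',(451,-198),40,73,84),
('slim face',(615,-215),40,60,70),('slim knob',(615,-215),40,88,99),('cupw',(463,230),55,14,22),('cupw in',(463,230),34,1,9),('cupm',(637,-10),45,14,22),('sock',(490,18),40,46,54),
('t1',(690,-226),30,88,99),('t2',(620,-152),30,88,99),('brown',(718,212),45,30,44),('ca',(531,109),25,20,32),('cb',(542,-122),25,20,32),('jar',(528,356),45,78,95),('beaker',(536,-386),50,60,80)]
E
python3 - <<'E'
from h import *
for n in('top','side'):
    T=np.load(n+'0.npz');C=cloud(n,T['d']);print(n)
    for s in SP: report(C,T['d'],*s)
E
```

```text
top
wide face 387 mec [612.9 200.1] 31.5 fit [613.2 200.2] r 23.3 mean [612.  199.1  38.2]
wide knob 39 mec [613.2 200.5] 9.0 fit [613.1 200.4] r 6.5 mean [613.1 200.4  65.8]
mid face 208 mec [ 454.2 -206.3] 23.0 fit [ 454.2 -206.9] r 17.7 mean [ 453.7 -205.4   50.2]
mid knob 43 mec [ 454.2 -206.5] 9.0 fit [ 454.  -206.5] r 6.4 mean [ 454.  -206.3   77.6]
slim face 83 mec [ 618.7 -232.8] 17.0 fit [ 618.6 -232.6] r 13.6 mean [ 615.9 -229.2   65.8]
slim knob 43 mec [ 617.6 -232. ] 8.7 fit [ 617.9 -232.1] r 6.5 mean [ 618.  -231.9   93.7]
cupw 156 mec [464.9 227.4] 45.3 fit [464.9 226.9] r 42.8 mean [464.5 228.8  18. ]
cupw in 483 mec [463.1 230.1] 33.9 fit [462.9 230.1] r 23.9 mean [462.9 230.    4.5]
cupm 116 mec [634.3 -10.6] 37.1 fit [634.2 -11.1] r 34.7 mean [633.7  -9.   18.2]
sock 153 mec [488.9  17.2] 27.4 fit [488.8  17.1] r 23.9 mean [489.1  17.5  48.9]
t1 46 mec [ 696.5 -233.1] 9.0 fit [ 696.2 -233.2] r 6.7 mean [ 696.2 -233.1   93.7]
t2 42 mec [ 626.7 -156.5] 8.9 fit [ 626.5 -156.3] r 6.4 mean [ 626.3 -156.2   93.8]
brown 357 mec [725.2 215.1] 31.7 fit [725.6 214.6] r 23.4 m
[... 1121 characters left out ...]
 34.8 mean [632.7  -8.9  16.8]
sock 104 mec [487.5  18.8] 28.2 fit [486.8  19.5] r 24.3 mean [486.   19.   48.3]
t1 20 mec [ 693.7 -232. ] 9.0 fit [ 693.8 -231.8] r 6.8 mean [ 693.4 -230.5   92. ]
t2 23 mec [ 624.8 -153.9] 9.0 fit [ 624.3 -154.3] r 6.9 mean [ 623.3 -153.4   92.2]
brown 395 mec [723.4 215.4] 31.8 fit [722.1 217.5] r 23.4 mean [718.4 221.7  37.2]
ca 62 mec [529.2 107.4] 13.8 fit [528.8 107.4] r 11.8 mean [529.  108.1  24. ]
cb 41 mec [ 539.6 -118.2] 14.1 fit [ 539.6 -118.7] r 11.9 mean [ 539.4 -118.6   23.4]
jar 704 mec [534.3 366.4] 26.7 fit [533.2 367.7] r 19.4 mean [532.4 368.9  84.5]
beaker 121 mec [ 529.7 -373.7] 35.0 fit [ 529.2 -372.2] r 30.1 mean [ 529.6 -371.8   65.3]
```

```bash
cat >> h.py <<'E'
def Q(a):
    c,s=np.cos(a),np.sin(a)
    return R.from_matrix(np.array([[0,c,s],[0,s,-c],[-1,0,0]])).as_quat()
wide=(612.1,201.1);mid=(453.,-205.2);slim=(617,-232);cupw=(464.2,228);cupm=(633.3,-10.8);sock=(488,18.)
E
python3 - <<'E'
from h import *
np.set_printoptions(suppress=True,precision=2)
M=R.from_quat(ctrl.read_ee_rot()).as_matrix();print(M, np.degrees(np.arctan2(M[1,1],M[0,1])))
for n,xy,z in(('wide',wide,42),('cupw',cupw,46),('mid',mid,54),('cupm',cupm,58),('slim',slim,70),('slimhi',slim,190),('sock',sock,70),('sockhi',sock,190)):
    print(n,[(a,ctrl.inverse_kinematics([*xy,z],Q(np.radians(a)))) for a in(-135,-90,-45,0)])
E
```

```text
[[-0.    0.34 -0.94]
 [ 0.   -0.94 -0.34]
 [-1.   -0.   -0.  ]] -69.90054465196027
wide [(-135, array([ 0.13,  0.53,  1.52, -0.  ,  1.09,  2.49])), (-90, array([ 0.13,  0.53,  1.52, -0.  ,  1.09,  1.7 ])), (-45, array([ 0.13,  0.53,  1.52, -0.  ,  1.09,  0.92])), (0, array([ 0.13,  0.53,  1.52, -0.  ,  1.09,  0.13]))]
cupw [(-135, array([ 0.22,  0.24,  1.9 , -0.  ,  1.  ,  2.58])), (-90, array([ 0.22,  0.24,  1.9 , -0.  ,  1.  ,  1.79])), (-45, array([ 0.22,  0.24,  1.9 , -0.  ,  1.  ,  1.01])), (0, array([ 0.22,  0.24,  1.9 , -0.  ,  1.  ,  0.22]))]
mid [(-135, array([-0.67,  0.18,  1.95, -0.  ,  1.01,  1.69])), (-90, array([-0.67,  0.18,  1.95, -0.  ,  1.01,  0.9 ])), (-45, array([-0.67,  0.18,  1.95, -0.  ,  1.01,  0.12])), (0, array([-0.67,  0.18,  1.95, -0.  ,  1.01, -0.67]))]
cupm [(-135, array([-0.21,  0.48,  1.55, -0.  ,  1.1 ,  2.15])), (-90, array([-0.21,  0.48,  1.55, -0.  ,  1.1 ,  1.36])), (-45, array([-0.21,  0.48,  1.55, -0.  ,  1.1 ,  0.58])), (0, array([-0.21,  0.48,  1.55, -0.  ,  1.1 , -0.21]))]
slim [(-135, array([-0.54,  0.53,  1.47, -0.  ,  1.15,  1.81])), (-90,
[... 181 characters left out ...]
 array([-0.54,  0.4 ,  1.38, -0.  ,  1.36,  1.81])), (-90, array([-0.54,  0.4 ,  1.38, -0.  ,  1.36,  1.03])), (-45, array([-0.54,  0.4 ,  1.38, -0.  ,  1.36,  0.24])), (0, array([-0.54,  0.4 ,  1.38, -0.  ,  1.36, -0.54]))]
sock [(-135, array([-0.21,  0.13,  1.97, -0.  ,  1.04,  2.14])), (-90, array([-0.21,  0.13,  1.97, -0.  ,  1.04,  1.36])), (-45, array([-0.21,  0.13,  1.97, -0.  ,  1.04,  0.57])), (0, array([-0.21,  0.13,  1.97, -0.  ,  1.04, -0.21]))]
sockhi [(-135, array([-0.21, -0.03,  1.88, -0.  ,  1.29,  2.14])), (-90, array([-0.21, -0.03,  1.88, -0.  ,  1.29,  1.36])), (-45, array([-0.21, -0.03,  1.88, -0.  ,  1.29,  0.57])), (0, array([-0.21, -0.03,  1.88, -0.  ,  1.29, -0.21]))]
```

```bash
cat >> h.py <<'E'
q45=Q(np.radians(-45))
def st(m=''):
    print(m,'t',round(ctrl.read_time_s(),2),'tcp',np.round(ctrl.read_tcp_pos(),1),'w',round(ctrl.read_grip_width(),1),'F',np.round(ctrl.read_force(),1))
def snap(n,tag):
    p,d=eyes.get_image(n);np.savez(f'{n}{tag}.npz',p=p,d=d);cv2.imwrite(f'pics/{n}{tag}.png',p[:,:,::-1]);return p,d
E
python3 - <<'E'
from h import *
ctrl.command_gripper(46,40)
ctrl.move_pose([*wide,190],q45);st('above')
ctrl.movel([*wide,60],speed=200);ctrl.movel([*wide,43],speed=60);st('down')
ctrl.command_gripper(5,40);st('grip')
ctrl.movel([*wide,125],speed=150);st('lift')
snap('side','1')
E
python3 -c "
import cv2;cv2.imwrite('pics/s1.png',cv2.resize(cv2.imread('pics/side1.png'),(800,600)))"
```

```text
above t 3.56 tcp [612.4 200.2 190.1] w 45.9 F [-0.1 -0.2 -0.1]
down t 4.79 tcp [611.7 201.1  42.5] w 45.7 F [ 0.4 -0.1  1. ]
grip t 5.16 tcp [612.5 201.1  43.4] w 16.6 F [ 0.8 -0.5  1.1]
lift t 5.86 tcp [611.2 201.  123.8] w 16.5 F [ 0.1 -0.4 -2.8]
```

View pics/s1.png

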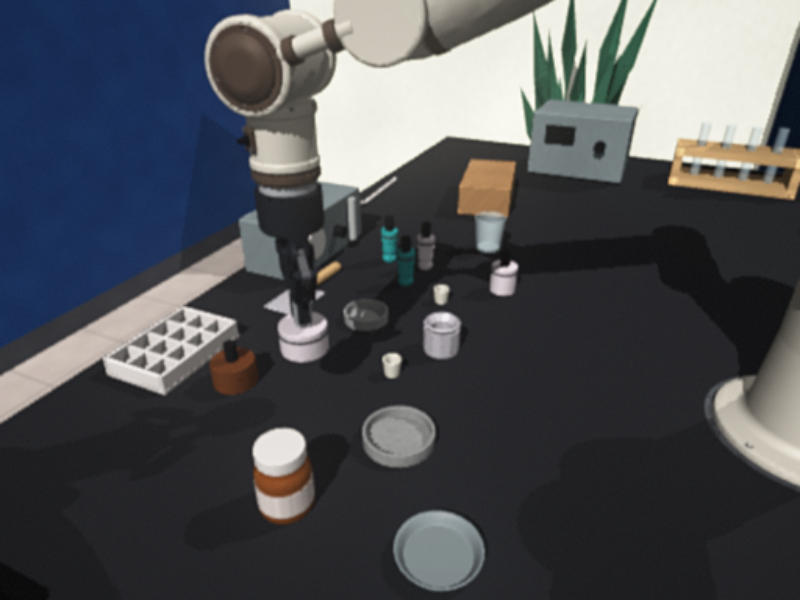

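The wide cartridge hangs upright from the fingers at (303,338), and the wide cup is at (399,435). The weight reads about 2.8 N. Next I place it.

```bash
python3 - <<'E'
from h import *
ctrl.movel([*cupw,125],speed=200)
ctrl.movel([*cupw,60],speed=120);ctrl.movel([*cupw,47.5],speed=30);ctrl.hold(.2);st('placed')
z=47.5
while ctrl.read_force()[2]<-1.2 and z>44:
    z-=0.8;ctrl.movel([*cupw,z],speed=20);ctrl.hold(.1)
st('touch')
ctrl.command_gripper(46);ctrl.movel([*cupw,190],speed=200);st('up')
ctrl.move_pose([*mid,190],q45);st()
p,d=snap('top','2');C=cloud('top',d)
for s in [('cw face',cupw,45,36,48),('cw knob',cupw,45,64,76)]+SP[2:7]+SP[8:]:
    report(C,d,*s)
snap('side','2')
E
python3 -c "
import cv2;cv2.imwrite('pics/s2.png',cv2.resize(cv2.imread('pics/side2.png'),(800,600)))"
```

```text
placed t 8.27 tcp [464.1 228.   47.4] w 16.9 F [-0.5 -0.2 -2.3]
touch t 8.62 tcp [464.3 228.   47.3] w 16.7 F [-3.2 -2.   5.5]
up t 9.88 tcp [463.3 227.8 188.6] w 45.9 F [-0.4 -0.9 -0.4]
 t 11.47 tcp [ 453.2 -204.3  189.8] w 46.2 F [ 0.2  0.1 -0.4]
cw face 401 mec [465.2 227.2] 30.9 fit [465.3 227.3] r 23.0 mean [465.  226.2  42.1]
cw knob 41 mec [465.3 227.6] 9.0 fit [465.4 227.2] r 6.5 mean [465.4 227.   69.8]
mid face 127 mec [ 454.6 -206. ] 22.8 fit [ 455.9 -203.7] r 15.8 mean [ 458.7 -198.4   50.1]
mid knob 23 mec [ 454.8 -205.2] 7.7 fit [ 455.5 -203.8] r 5.2 mean [ 456.1 -202.7   77.8]
slim face 83 mec [ 618.4 -232.4] 17.0 fit [ 618.5 -232.6] r 13.7 mean [ 615.9 -229.1   65.7]
slim knob 43 mec [ 618.2 -232.5] 8.4 fit [ 618.  -232.3] r 6.4 mean [ 617.9 -232.1   93.8]
cupw 167 mec [465.  227.2] 45.0 fit [464.9 227.8] r 42.1 mean [464.5 228.1  17.8]
cupm 126 mec [634.7 -11.6] 37.2 fit [634.2 -11.3] r 34.8 mean [634.8 -10.   17.8]
sock 138 mec [488.9  17.5] 27.4 fit [489.1  17.2] r 24.1 mean [488.9  17.7  48.8]
t1 46 mec [ 696.9 -233.2] 9.3 fit [ 696.3 -233.2] r 6.8 mean [ 696.1 -233.1   93.8]
t2 40 mec [ 626.3 -156.2] 8.7 fit [ 626.5 -156.3] r 6.3 mean [ 626.5 -156.3   94. ]
brown 363 mec [725.7 215.1] 31.4 fit [725.3 214.6] r 23.4 mean [723.5 213.2  38.3]
ca 35 mec [530.7 106.5] 12.8 fit [530.8 106.3] r 11.5 mean [530.7 106.8  25.8]
cb 35 mec [ 541.5 -119.9] 12.9 fit [ 541.3 -119.7] r 11.6 mean [ 542.2 -120.5   25.9]
jar 356 mec [535.9 365. ] 26.7 fit [536.2 364.5] r 19.0 mean [536.  364.3  85.2]
beaker 50 mec [ 548.2 -385.3] 23.3 fit [ 532.7 -373.6] r 28.5 mean [ 551.9 -390.    67.6]
```

View pics/s2.png

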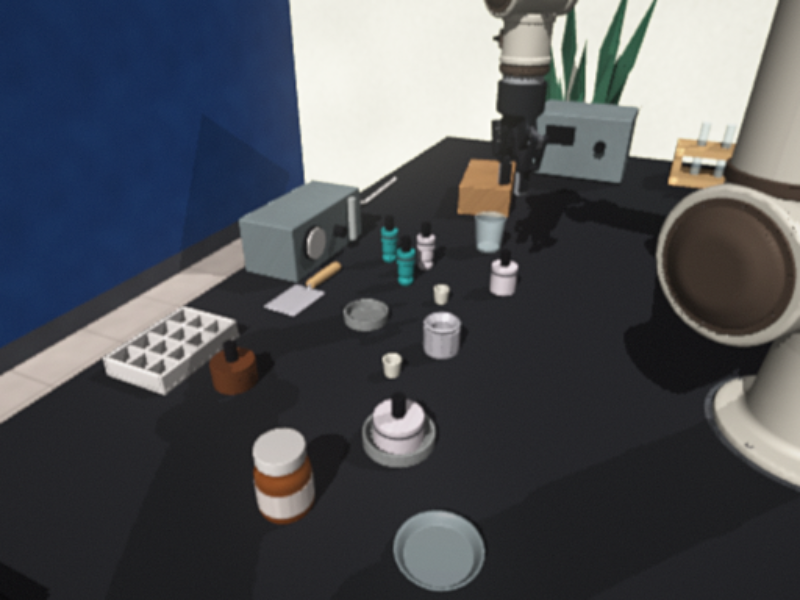

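The wide cartridge stands in the wide cup at (399,425), with its face at 42 mm and its knob top at 70 mm, so it is on the cup floor. The middle one is next, at (503,277).

```bash
python3 - <<'E'
from h import *
ctrl.movel([*mid,72],speed=200);ctrl.movel([*mid,55],speed=60);st('down')
ctrl.command_gripper(5,40);st('grip')
ctrl.movel([*mid,140],speed=150);st('lift')
ctrl.movel([*cupm,140],speed=200)
ctrl.movel([*cupm,72],speed=120);ctrl.movel([*cupm,60],speed=30);ctrl.hold(.2);st('placed')
z=60
while ctrl.read_force()[2]<-0.8 and z>56:
    z-=0.8;ctrl.movel([*cupm,z],speed=20);ctrl.hold(.1)
st('touch')
ctrl.command_gripper(46);ctrl.movel([*cupm,200],speed=200);st('up')
ctrl.movel([*slim,200],speed=200);st()
p,d=snap('top','3');C=cloud('top',d)
for s in [('cm face',cupm,45,48,60),('cm knob',cupm,45,76,90),('cw face',cupw,45,36,48),('cw knob',cupw,45,64,76)]+SP[4:6]+SP[9:]:
    report(C,d,*s)
snap('side','3')
E
python3 -c "
import cv2;cv2.imwrite('pics/s3.png',cv2.resize(cv2.imread('pics/side3.png'),(800,600)))"
```

```text
down t 12.74 tcp [ 452.8 -205.    54.7] w 45.8 F [0.1 0.3 0.5]
grip t 13.11 tcp [ 453.3 -205.4   55.3] w 16.5 F [-0.3 -1.3  0.7]
lift t 13.82 tcp [ 452.3 -204.6  138.9] w 16.6 F [-0.3  0.6 -1.1]
placed t 16.77 tcp [633.3 -10.8  60. ] w 16.6 F [-0.4  0.4 -2.4]
touch t 17.47 tcp [633.8 -10.9  59.2] w 16.9 F [-1.6 -1.   4.8]
up t 18.72 tcp [632.4 -10.7 198.3] w 46.4 F [ 0.1 -0.2 -1.1]
 t 19.98 tcp [ 617.2 -230.9  199.9] w 45.6 F [-0.2  0.3  0.7]
cm face 201 mec [634.  -11.7] 23.1 fit [634.3 -11.9] r 17.9 mean [632.3 -11.8  54. ]
cm knob 38 mec [634.1 -11.6] 9.0 fit [634.  -11.8] r 6.3 mean [633.8 -11.7  82.1]
cw face 400 mec [465.8 227.4] 31.2 fit [465.4 227.2] r 23.0 mean [465.  226.1  42.4]
cw knob 39 mec [465.2 227.3] 8.5 fit [465.3 227.1] r 6.3 mean [465.5 227.1  70.3]
slim face few 0
slim knob few 0
sock 152 mec [488.9  17.2] 27.4 fit [489.1  17.3] r 23.8 mean [489.3  16.9  48.8]
t1 28 mec [ 697.6 -231.8] 8.7 fit [ 697.8 -231.7] r 6.0 mean [ 698.3 -230.6   93.5]
t2 42 mec [ 626.6 -156.4] 8.8 fit [ 626.3 -156.4] r 6.4 mean [ 626.3 -156.2   93.8]
brown 365 mec [725.4 215.1] 31.6 fit [725.4 214.5] r 23.6 mean [723.6 212.9  38.1]
ca 36 mec [530.7 106.3] 12.9 fit [530.7 106.4] r 11.5 mean [531.  106.5  25.7]
cb 36 mec [ 541.5 -119.8] 12.7 fit [ 541.4 -119.6] r 11.5 mean [ 541.9 -120.4   25.8]
jar 353 mec [536.  365.6] 26.8 fit [536.1 364.6] r 18.9 mean [536.1 364.5  85.2]
beaker few 0
```

View pics/s3.png

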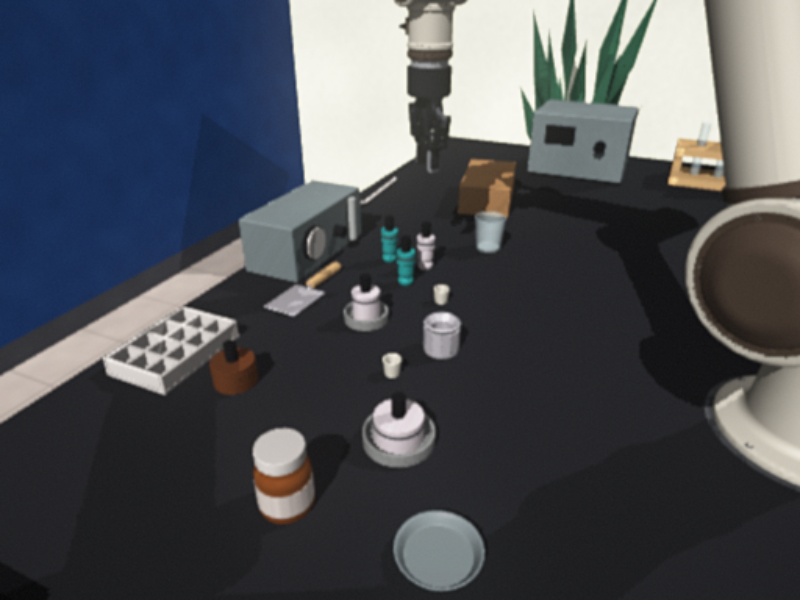

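The middle cartridge stands in the smaller cup at (366,303), with its face at 54 mm. Next is the silver slim one at (427,247); its two neighbours are turquoise.

```bash
python3 - <<'E'
from h import *
ctrl.movel([*slim,90],speed=200);ctrl.movel([*slim,71],speed=60);st('down')
ctrl.command_gripper(5,60);st('grip')
ctrl.movel([*slim,195],speed=150);st('lift')
ctrl.movel([*sock,195],speed=200);ctrl.hold(.2);st('over')
snap('side','4');snap('top','4')
ctrl.movel([*sock,128],speed=120);ctrl.hold(.2);st('mouth')
z=128
while z>94:
    z-=3;ctrl.movel([*sock,z],speed=60);ctrl.hold(.08);F=ctrl.read_force();st()
    if F[2]>6 or np.hypot(F[0],F[1])>10: break
E
python3 -c "
import cv2;cv2.imwrite('pics/s4.png',cv2.resize(cv2.imread('pics/side4.png')[80:280,180:400],(800,600)))"
```

```text
down t 21.24 tcp [ 616.7 -231.8   70.5] w 46.0 F [0.3 0.3 0.5]
grip t 21.62 tcp [ 617.4 -232.3   71.6] w 15.6 F [ 0.3 -0.1  2.3]
lift t 22.59 tcp [ 616.2 -231.6  193.4] w 16.0 F [-0.2 -0.1 -1.3]
over t 24.35 tcp [488.2  17.5 195. ] w 16.2 F [ 0.4  0.3 -0.5]
mouth t 25.36 tcp [488.8  17.8 129. ] w 15.6 F [ 0.  -0.5 -1. ]
 t 25.69 tcp [488.  18. 125.] w 15.7 F [ 0.2  0.5 -0.7]
 t 26.02 tcp [487.9  18.  121.9] w 15.6 F [ 0.1  0.3 -1.5]
 t 26.36 tcp [488.   18.  118.9] w 16.0 F [-0.5 -1.2 -1.7]
 t 26.69 tcp [487.9  18.  115.9] w 15.5 F [ 1.1  0.  -1. ]
 t 27.02 tcp [488.   18.  112.9] w 15.9 F [ 0.8  0.6 -0.9]
 t 27.36 tcp [488.   18.  109.9] w 15.7 F [ 0.1 -0.1 -1.4]
 t 27.69 tcp [487.9  18.  106.9] w 15.9 F [-0.5  0.5 -1.3]
 t 28.02 tcp [487.9  18.  103.9] w 15.9 F [ 0.5  0.2 -1.3]
 t 28.36 tcp [487.9  18.  100.9] w 15.6 F [-0.2  0.3 -1.2]
 t 28.69 tcp [487.9  18.   97.9] w 16.0 F [-0.1  0.2 -0.9]
 t 29.02 tcp [488.   18.   94.9] w 16.4 F [ 0.1 -0.  -0.1]
 t 29.36 tcp [488.2  17.9  92.1] w 15.6 F [0.5 0.7 0.1]
```

View pics/s4.png

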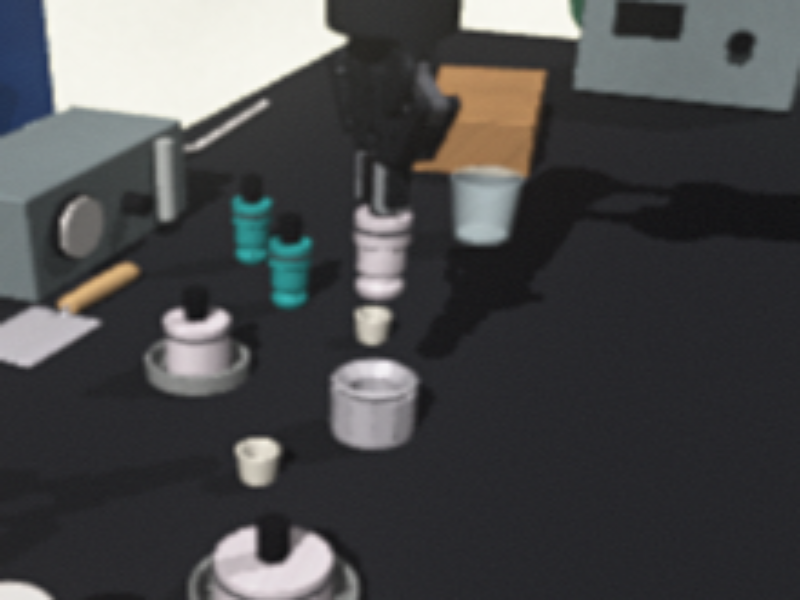

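The slim cartridge hung upright at (380,250) over the socket, and it has entered the bore with no side load, down to just above the balls. I now push in small steps while watching the force.

Run:
```python
from h import *
z=92
while z>75.5:
    z-=1;ctrl.movel([*sock,z],speed=30);ctrl.hold(.08);F=ctrl.read_force();st(z)
    if F[2]>30 or np.hypot(F[0],F[1])>15 : break
    if z<80 and F[2]>8: break
```

```text
91 t 29.69 tcp [488.6  18.   91.9] w 16.0 F [-1.8  1.   5.8]
90 t 30.02 tcp [489.1  17.9  91.5] w 15.9 F [-1.3  1.2  8.5]
89 t 30.36 tcp [489.3  17.8  90.8] w 15.7 F [-2.1  0.9  9.2]
88 t 30.69 tcp [489.5  17.7  89.9] w 16.0 F [-0.5  0.8  9.1]
87 t 31.02 tcp [489.4  17.7  88.5] w 15.9 F [-1.3 -0.7  6.7]
86 t 31.36 tcp [488.8  17.8  86.6] w 15.8 F [ 0.4 -0.4  3.6]
85 t 31.69 tcp [488.3  17.9  85.1] w 15.9 F [ 2.  -0.9  3.6]
84 t 32.02 tcp [488.1  17.9  83.9] w 15.7 F [ 1.8 -0.8  1.6]
83 t 32.36 tcp [487.9  18.   82.8] w 15.7 F [ 2.2 -0.7  0.4]
82 t 32.69 tcp [487.4  18.1  81.2] w 16.0 F [ 2.5 -1.6 -4. ]
81 t 33.02 tcp [487.2  18.2  80.1] w 15.7 F [ 3.4 -2.  -9.1]
80 t 33.36 tcp [487.6  18.2  79.8] w 16.0 F [ 0.8  0.4 -5.9]
79 t 33.69 tcp [488.2  18.   79.4] w 15.9 F [-0.5 -0.1 -0.6]
78 t 34.02 tcp [488.1  18.   78. ] w 15.7 F [-0.8  0.9 -0.4]
77 t 34.36 tcp [488.5  17.8  77.5] w 15.9 F [-0.3  0.3  4.2]
76 t 34.69 tcp [488.9  17.8  77.5] w 15.9 F [-2.6  0.5 11.2]
```

```bash
python3 - <<'E'
from h import *
ctrl.movel([*sock,75],speed=30);ctrl.hold(.2);st('press')
ctrl.movel([*sock,77],speed=30)
ctrl.command_gripper(46);ctrl.hold(.2);st('open')
ctrl.movel([*sock,200],speed=150)
ctrl.move_pose([350,-300,250],q45);ctrl.hold(.3);st('clear')
p,d=snap('top','5');C=cloud('top',d)
for s in [('slim face',sock,30,66,78),('slim knob',sock,30,94,108),('cm face',cupm,45,48,60),('cm knob',cupm,45,76,90),('cw face',cupw,45,36,48),('cw knob',cupw,45,64,76)]+SP[10:]:
    report(C,d,*s)
snap('side','5');P=np.load('side5.npz');C=cloud('side',P['d'])
report(C,P['d'],'side slim knob',sock,30,92,108)
E
python3 -c "
import cv2;cv2.imwrite('pics/s5.png',cv2.resize(cv2.imread('pics/side5.png')[130:330,150:390],(800,600)))"
```

```text
press t 35.14 tcp [489.4  17.9  77.4] w 15.5 F [-5.   0.8 16.7]
open t 35.99 tcp [487.9  18.   76.9] w 45.8 F [ 0.4  0.5 -0.2]
clear t 38.58 tcp [ 350.4 -299.5  249.9] w 46.0 F [0.7 0.6 0.7]
slim face 102 mec [489.1  16.9] 16.9 fit [489.3  17. ] r 13.6 mean [488.2  16.5  72. ]
slim knob 40 mec [488.9  17.2] 8.5 fit [488.9  17.3] r 6.1 mean [488.9  17.2 100.8]
cm face 200 mec [634.1 -12.7] 23.4 fit [634.4 -12.1] r 17.8 mean [632.5 -12.   54.3]
cm knob 40 mec [634.2 -11.9] 8.8 fit [634.  -12.1] r 6.4 mean [633.8 -12.   82.2]
cw face 395 mec [464.4 227.5] 31.4 fit [465.2 227.2] r 23.0 mean [465.  226.1  42.5]
cw knob 41 mec [466.  227.3] 9.2 fit [465.5 226.9] r 6.5 mean [465.3 226.5  70.3]
t1 47 mec [ 696.3 -233.6] 9.2 fit [ 696.2 -233. ] r 6.7 mean [ 696.2 -233.    93.2]
t2 40 mec [ 626.2 -156.2] 8.7 fit [ 626.2 -156.4] r 6.4 mean [ 626.  -156.2   94.5]
brown 357 mec [725.6 214.8] 31.2 fit [725.5 214.6] r 23.5 mean [723.7 213.4  38.1]
ca 36 mec [530.8 106.3] 12.8 fit [530.8 106.2] r 11.4 mean [531.2 106.4  25.3]
cb 37 mec [ 541.3 -119.8] 12.8 fit [ 541.2 -119.6] r 11.4 mean [ 542.5 -120.5   25.8]
jar 355 mec [536.8 365. ] 26.8 fit [536.  364.5] r 19.0 mean [535.9 364.3  85.3]
beaker 157 mec [ 532.2 -372.6] 32.2 fit [ 531.5 -372.4] r 29.8 mean [ 533.  -376.4   67.9]
side slim knob 41 mec [486.5  18.1] 9.2 fit [486.7  19. ] r 6.9 mean [486.3  20.7  97.7]
```

View pics/s5.png

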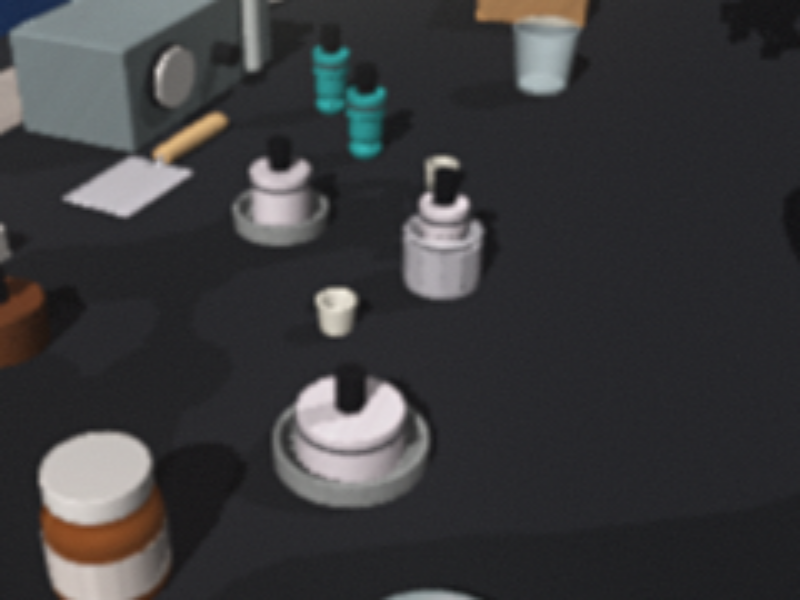

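All three stand upright: wide at (350,430), middle at (280,190) and slim at (443,225). The slim one's face is at 72.0 mm, which is 66 + 6, so it is fully home. The crucibles, beaker and jar have not moved.

```bash
python3 -c "
from h import *
ctrl.finish_job()"
```

```text
the job is handed in; nothing more can be done
```

All three cartridges are refitted in the order asked and let go of, and the job is handed in. The last clock reading before handing in was about 39 s.

- **Wide cartridge:** it stands centred on the floor of the wide cup, with its body top at 42 mm as expected.
- **Middle cartridge:** it stands centred on the floor of the smaller cup, with its body top at 54 mm as expected.
- **Slim cartridge:** it snapped past the sprung balls at about 9 N and then pressed firmly on the floor at up to 17 N. After release its body top measured 72.0 mm, which is exactly fully home.
- **Bystanders:** in the final picture the crucibles, beaker, jar and look-alikes are all within about 1 mm of where they started.

No check failed. Two small disagreements showed up:
- **Cameras:** the two cameras differ by about 2 mm, within their stated accuracy, so I used their average.
- **Gripper:** it read about 16 mm on the 18 mm knobs.

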